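# Find the rocking crock lid and press it home

## Task

One of the four beech lids on the crocks in the tray is not seated, though it looks like the rest. Press gently near the edge of one lid after another until you find the one that rocks (tips) under your finger, then press that lid down at its middle until it is fully home and level, and finish while still holding it down. Only press: do not pick up any lid, keep the pressing moderate, and leave the other things standing where they are.

Things in the scene. Friction and masses are not known exactly. Their poses are not given: they have to be found in the camera images.
- caddy: Fixed square wooden tray, 206 x 206 mm, lip 20 mm high, with four upright blue crocks (85 mm across, rims 60 to 64 mm above the worktop) in a square of 100 mm pitch. Origin on the worktop under the tray's centre, z up; crocks at x = +-50 mm, y = +-50 mm of its axes. Each lid drops 1 to 5 mm into its crock's mouth with about 4 mm of gap all round. Which lid is unseated differs from run to run.
- lids_top (a point): Point over the tray's centre at the height of the lids' tops as found, 70 mm above the worktop, alike for all four. Three lids are carried all round: pressed within 30 mm of the centre they give under 1 mm. The unseated one stands on a stiff stem 10 mm across: pressed 24 to 30 mm off centre it tips 0.1 to 0.2 rad at a few N (2 to 4 mm down), then stops. Touch lids at 20 mm/s or slower, with a few N: a blow over 80 N fails.
- lid_a: Beech lid of the crock at +x, +y of the tray: disc 68 mm across, 11 mm thick, over a plug 46 mm across, 7 mm deep; waxed, 50 g. Origin at the centre of the plug's underside, z up; flat top 18 mm above the origin. If this is the unseated one, a push within 8 mm of its centre with more than about 13 N (18 N is ample) slides its stem in: it sinks 5 mm onto its seat and stays there.
- lid_b: Beech lid of the crock at +x, -y of the tray: disc 68 mm across, 11 mm thick, over a plug 46 mm across, 7 mm deep; waxed, 50 g. Origin at the centre of the plug's underside, z up; flat top 18 mm above the origin. If this is the unseated one, a push within 8 mm of its centre with more than about 13 N (18 N is ample) slides its stem in: it sinks 5 mm onto its seat and stays there.
- lid_c: Beech lid of the crock at -x, +y of the tray: disc 68 mm across, 11 mm thick, over a plug 46 mm across, 7 mm deep; waxed, 50 g. Origin at the centre of the plug's underside, z up; flat top 18 mm above the origin. If this is the unseated one, a push within 8 mm of its centre with more than about 13 N (18 N is ample) slides its stem in: it sinks 5 mm onto its seat and stays there.
- lid_d: Beech lid of the crock at -x, -y of the tray: disc 68 mm across, 11 mm thick, over a plug 46 mm across, 7 mm deep; waxed, 50 g. Origin at the centre of the plug's underside, z up; flat top 18 mm above the origin. If this is the unseated one, a push within 8 mm of its centre with more than about 13 N (18 N is ample) slides its stem in: it sinks 5 mm onto its seat and stays there.
- green_cup: Bystander: small green stoneware cup, 40 mm across, 35 mm high, loose, upright in the middle of the tray between the crocks (its rim is 47 mm above the worktop, below the lids). Origin at the centre of its underside. Not to be disturbed.
- speckled_mug: Bystander: sand-coloured speckled mug with handle, 63 x 82 x 59 mm, loose on the worktop to the right of the tray. Origin at its underside. Not to be disturbed.
- tags: Bystander: banded stack of brown price tags, 36 x 48 x 12 mm, loose on the worktop to the right. Origin at its underside. Not to be disturbed.
Things that resemble listed ones, but are neither listed nor needed, are in the scene too. Leave any pink, turquoise or yellow look-alike of the lid_c alone.

How it is judged (in metres and radians):
On the way, in this order (a step that is already met when the one before it is completed fails the run):
1. the unseated lid is found: it tips by more than 0.05 rad under the finger (((angle between lid_a's own z axis and vertical above 0.05 rad and contact force between the fingers and lid_a above 0.2 N) or (angle between lid_b's own z axis and vertical above 0.05 rad and contact force between the fingers and lid_b above 0.2 N) or (angle between lid_c's own z axis and vertical above 0.05 rad and contact force between the fingers and lid_c above 0.2 N) or (angle between lid_d's own z axis and vertical above 0.05 rad and contact force between the fingers and lid_d above 0.2 N))), for 0.1 s.
2. that lid has gone home: level and 5 mm (at least 3 mm) lower than it was (((z of lid_a in the frame of caddy between 0.0445 and 0.049 m and angle between lid_a's own z axis and vertical below 0.05 rad) or (z of lid_b in the frame of caddy between 0.0445 and 0.049 m and angle between lid_b's own z axis and vertical below 0.05 rad) or (z of lid_c in the frame of caddy between 0.0445 and 0.049 m and angle between lid_c's own z axis and vertical below 0.05 rad) or (z of lid_d in the frame of caddy between 0.0445 and 0.049 m and angle between lid_d's own z axis and vertical below 0.05 rad))), for 0.2 s.
At the end, for the whole second after the job is handed in: One lid, the one that rocked, lies at least 3 mm lower in the tray than at the start and level within 0.05 rad, with the fingers pressing on it with more than 2 N; the other three lids are level in their crocks, within 2 to 2.5 mm of their height at the start (((z of lid_a in the frame of caddy between 0.0445 and 0.049 m and angle between each of lid_a, lid_b, lid_c, lid_d's own z axis and vertical below 0.05 rad and contact force between the fingers and lid_a above 2 N and z of lid_b in the frame of caddy between 0.05 and 0.0545 m and z of lid_c in the frame of caddy between 0.05 and 0.0545 m and z of lid_d in the frame of caddy between 0.05 and 0.0545 m) or (z of lid_b in the frame of caddy between 0.0445 and 0.049 m and angle between each of lid_b, lid_a, lid_c, lid_d's own z axis and vertical below 0.05 rad and contact force between the fingers and lid_b above 2 N and z of lid_a in the frame of caddy between 0.05 and 0.0545 m and z of lid_c in the frame of caddy between 0.05 and 0.0545 m and z of lid_d in the frame of caddy between 0.05 and 0.0545 m) or (z of lid_c in the frame of caddy between 0.0445 and 0.049 m and angle between each of lid_c, lid_a, lid_b, lid_d's own z axis and vertical below 0.05 rad and contact force between the fingers and lid_c above 2 N and z of lid_a in the frame of caddy between 0.05 and 0.0545 m and z of lid_b in the frame of caddy between 0.05 and 0.0545 m and z of lid_d in the frame of caddy between 0.05 and 0.0545 m) or (z of lid_d in the frame of caddy between 0.0445 and 0.049 m and angle between each of lid_d, lid_a, lid_b, lid_c's own z axis and vertical below 0.05 rad and contact force between the fingers and lid_d above 2 N and z of lid_a in the frame of caddy between 0.05 and 0.0545 m and z of lid_b in the frame of caddy between 0.05 and 0.0545 m and z of lid_c in the frame of caddy between 0.05 and 0.0545 m))); the arm keeps its last pose, push and grip.
It fails at once if a lid is lifted more than 10 mm (z of any of lid_a, lid_b, lid_c, lid_d in the frame of caddy above 0.062 m).
It fails at once if a lid is pressed with more than 80 N (contact force between the fingers and lid_a above 80 N or contact force between the fingers and lid_b above 80 N or contact force between the fingers and lid_c above 80 N or contact force between the fingers and lid_d above 80 N).
It fails at once if the cup, the mug or the tags are moved more than 15 mm or tipped (distance of any of green_cup, speckled_mug, tags from where it was at the start of the episode above 0.015 m or angle between any of green_cup, speckled_mug's own z axis and vertical above 0.3 rad).
It also fails if it takes over 48 s, if anything falls off the work surface, if the arm or the gripper's body presses on something with over 40 N, if the wrist force passes 120 N, or if a joint passes its speed limit or range.

## Robot

A 6-joint arm with a two-finger parallel gripper is mounted at the origin on a cart in front of the work surface, level with it; the furniture and walls round the work are solid. World frame = base frame: x ahead of the robot, y to its left, z up, the work surface at z = 0. Lengths are in mm, angles in rad, forces in N, time in s.
With the tool pointing down it reaches from about 275 to 750 mm from the base axis. Payload 10.2 kg.
Tool frame: the origin (TCP) lies between the finger pads; the fingertips stand 17 mm ahead of it and the grasp point (between the pads) lies 2 mm behind it (tips_ahead is the distance from the TCP to the fingertips, in mm); z points along the fingers, y is the line along which they close (so a half turn about z gives the same grasp; the last joint's range is limited). The gripper opens to 85 mm and grips with 20 to 120 N. Pads are 22 mm wide; open, the fingers measure 114 mm over their backs; the gripper's body (76 mm by 85 mm) begins 54 mm behind the grasp point. The pads swing forward as they close: fully open they stand 13 mm farther back than shut.
Start: joints at [0.911, 0.313, 1.498, -0, 1.331, -0.223], TCP at [222.11, 475.708, 216.994] pointing down, gripper open.
Joint ranges: [-2.94, 2.94], [-0.97, 2.17], [0.19, 2.56], [-1.23, 4.37], [0.02, 3.11], [-2.88, 2.88]. Speed limits (rad/s): [2.39, 2.39, 3.01, 3.14, 3.14, 3.14].

## Interface

Orientations are given as a unit quaternion [w, x, y, z].
In Python, from rig import sense, capture, finish_job, boxes_of, tips_ahead gives the robot as it stands.
- The arm moves only by the tool drive_tool, never from a script. Its argument "commands" is text: rows parted by semicolons, each of 7 numbers parted by spaces: the shift along the world's x, y, z in units of 0.1 m (1.0 is 0.1 m), then the turn, a rotation vector about the world's x, y, z in units of pi/4 rad (1.0 is pi/4 rad), then the opening in per cent of the stroke, from 0 (shut) to 100 (fully open). A call has 1 to 20 rows; each row shifts and turns the commanded pose from where the row before left it; what a row does not reach is not made up. A row lasts 1/12 s, in which the tool goes at most 41.7 mm and 7.16 degrees, less where a joint would pass 70% of its speed; a pose out of reach is approached as far as the arm can. A call with a number of a shift or a turn outside -1 to 1 is refused whole. A call with a gripper value outside its range is refused whole. The fingers move at their own pace and stop on an object; "force" is the grip in N (left out, the last holds). Time passes only in rows, so rows that do not move let the fingers close. It gives the time, the measured TCP pose, the force, the opening and the grip force at its end, in the units of the state.
- sense(): the state, without advancing time (a new reading comes with each control period).
- capture(name): name is "scene" or "side" or "wrist"; returns a dict with "pixels" (384x512x3 uint8, blue, green, red), "fov_y" (degrees; the focal length in pixels is half the picture's height over the tangent of half this angle, whatever the lens; pixels are square), "cx", "cy" (the principal point, pixels), "position" and "attitude" of the camera in the world; the wrist camera has in their place "tool_from_camera" (4x4, takes a point from camera to tool coordinates, whose origin is the TCP and whose axes are the flange's). Camera axes: x right, y down, z forward; pixel columns grow to the right and rows downward; lengths in mm; the calibration is good to about 2 mm. A picture is of the moment at which its call begins: read the wrist's pose just before it. There is no depth.
- finish_job(): hands the job in; it is judged then, once.
Trained networks look in a picture, given as the dict that the camera call returned (one of the last four; its "shot" number tells which), for a name from the list of things; names that differ only in an ending like _2 or _b are one class to them, and where a whole thing is asked for, a point or a joint stands for the part that bears it (a point fixed in the world has none). Each returns a list of dicts, best first, with "confidence" (0 to 1); they miss things now and then, are a little off and sometimes report something else, mostly with a low value. They report only what shows in the picture. A call takes as long as a camera call. They do not tell look-alikes from the thing itself.
- boxes_of(picture, name): "position" ([column, row] in pixels, amid what is visible of it).
The state is a dict: "time_s": time; "joints": joint angles; "dq": joint speeds; "tau": joint torques, N m; "eef_pos": TCP position; "ee_rot": TCP orientation; "force": force on the tool from outside, world axes, zero at the start; "wrist_torque": the same for the moment, N m; "grip_width": opening from 0.0 (shut) to 1.0 (fully open); "grip_force": force on a finger pad.
Only numpy, scipy, OpenCV 4.12 (cv2) and the standard library are available. Lean on these libraries where they do the work, as an engineer would, in place of code of your own. Each camera call takes 0.05 s, during which the arm holds its last target. There are 200 camera calls.

## Working session

There is one attempt and no reset: what is moved stays moved. The work goes in short steps, Python scripts to look and compute and a tool call to move; the robot and the scene stay as the last step left them, time stands still between calls to the robot, and variables do not carry over. Pictures are saved under pics/ and viewed, at most 10 in all, crops included, and the job is handed in when it is done.

Besides the shell and the picture viewer there is one more tool, called by a JSON object that holds its "op" and its "data". drive_tool: Moves the arm, as the interface text tells. Shifts and turns lie within -1 to 1; 1 stands for 0.1 m of shift or pi/4 rad of turn. Its arguments: {"type":"object","properties":{"commands":{"type":"string"},"force":{"type":"number"}},"required":["commands"]}

```bash
mkdir -p pics
cat > h.py <<'E'
import numpy as np, cv2
from scipy.spatial.transform import Rotation as R
from rig import sense, capture, finish_job, boxes_of, tips_ahead
def q(a): 
    a=np.array(a,float)
    return a if a.shape==(3,3) else R.from_quat(a,scalar_first=True).as_matrix()
def ray(c,px,s=None):
    f=c["pixels"].shape[0]/2/np.tan(np.radians(c["fov_y"])/2)
    d=np.array([(px[0]-c["cx"])/f,(px[1]-c["cy"])/f,1.])
    if "position" in c: return np.array(c["position"],float),q(c["attitude"])@d
    T=np.array(c["tool_from_camera"]); Rt=q(s["ee_rot"])
    return Rt@T[:3,3]+np.array(s["eef_pos"]),Rt@(T[:3,:3]@d)
def at(c,px,z,s=None):
    o,d=ray(c,px,s); return o+d*(z-o[2])/d[2]
E
python3 - <<'E'
from h import *
s=sense(); print(s["eef_pos"],s["ee_rot"],s["force"],s["time_s"],tips_ahead)
im=[]
for n in("scene","wrist"):
    c=capture(n); im.append(c["pixels"])
    for nm,z in(("lid_a",70),("caddy",20),("green_cup",47)):
        for b in boxes_of(c,nm): print(n,nm,b["confidence"],np.round(b["position"]),np.round(at(c,b["position"],z,s)))
    cv2.imwrite(f"pics/{n}0.png",c["pixels"])
E
```

```text
[221.93499353 475.47463645 216.40504963] [-2.81700903e-04  2.16682595e-01  9.76241876e-01 -6.11279435e-04] [-0.36584508 -0.08087092 -0.57757095] 0.0 17.0
scene lid_a 0.84 [276. 201.] [ 522. -134.   70.]
scene lid_a 0.82 [140. 219.] [375. 246.  70.]
scene lid_a 0.8 [198. 206.] [457.  93.  70.]
scene lid_a 0.8 [272. 232.] [ 393. -142.   70.]
scene lid_a 0.76 [194. 186.] [543. 132.  70.]
scene lid_a 0.64 [227. 180.] [588.  36.  70.]
scene lid_a 0.55 [230. 200.] [501.   5.  70.]
scene caddy 0.95 [212. 211.] [494.  64.  20.]
scene caddy 0.45 [213. 198.] [553.  75.  20.]
scene green_cup 0.63 [214. 197.] [530.  66.  47.]
wrist lid_a 0.82 [198. 324.] [370. 319.  70.]
wrist caddy 0.77 [109. 374.] [435.  99.  20.]
```

View pics/scene0.png

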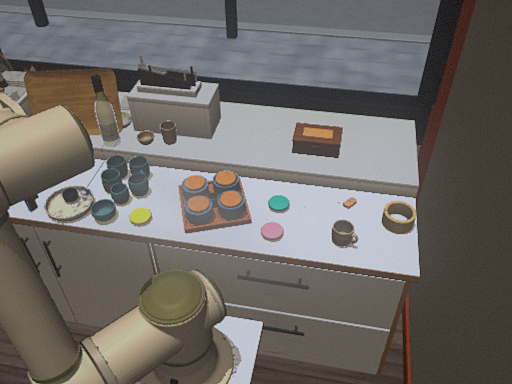

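View pics/wrist0.png

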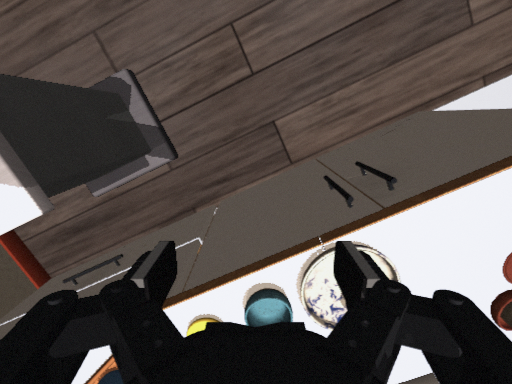

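The scene shows the tray with the four lids at about (198,206), (230,200), (194,186) and (227,180). The yellow, turquoise and pink discs are decoys. The wrist view shows mostly floor, with the plate and yellow lid near its bottom edge.

Run:
```python
from h import *
s=sense(); c=capture("wrist"); print(np.round(c["tool_from_camera"],2),c["fov_y"],c["cx"],c["cy"])
print(np.round(at(c,(256,192),70,s)),np.round(q(s["ee_rot"]),2))
```

```text
[[  -0.     -0.96   -0.28   73.1 ]
 [   1.      0.     -0.      0.22]
 [   0.     -0.28    0.96 -156.25]
 [   0.      0.      0.      1.  ]] 71.29833454255053 254.86382990411118 195.29269784153516
[234. 471.  70.] [[-0.91  0.42 -0.  ]
 [ 0.42  0.91 -0.  ]
 [ 0.   -0.   -1.  ]]
```

{"op": "drive_tool", "data": {"commands": "0.15 -0.2 0 0 0 0 0;0.15 -0.2 0 0 0 0 0;0.15 -0.2 0 0 0 0 0;0.15 -0.2 0 0 0 0 0;0.15 -0.2 0 0 0 0 0;0.15 -0.2 0 0 0 0 0;0.15 -0.2 0 0 0 0 0;0.15 -0.2 0 0 0 0 0;0.15 -0.2 0 0 0 0 0;0.15 -0.2 0 0 0 0 0;0.15 -0.2 0 0 0 0 0;0.15 -0.2 0 0 0 0 0;0.15 -0.2 0 0 0 0 0;0.15 -0.2 0 0 0 0 0;0.15 -0.2 0 0 0 0 0;0.15 -0.2 0 0 0 0 0;0.15 -0.2 0 0 0 0 0;0.15 -0.2 0 0 0 0 0;0.15 -0.2 0 0 0 0 0;0.15 -0.2 0 0 0 0 0", "force": 30}}

```text
time_s: 2.12
eef_pos: [522.7, 74.6, 217.0]
ee_rot: [0.0, 0.217, 0.976, 0.0]
force: [0.5, 0.6, 0.1]
grip_width: 0.003
grip_force: 0.0
```

Run:
```python
from h import *
s=sense(); c=capture("wrist"); cv2.imwrite("pics/w1.png",c["pixels"])
for nm,z in(("lid_a",70),("caddy",20),("green_cup",47)):
    for b in boxes_of(c,nm): print(nm,b["confidence"],np.round(b["position"]),np.round(at(c,b["position"],z,s)))
c=capture("side"); cv2.imwrite("pics/side1.png",c["pixels"])
for b in boxes_of(c,"lid_a"): print(b["confidence"],np.round(b["position"]),np.round(at(c,b["position"],70)))
```

```text
lid_a 0.98 [322. 188.] [563. 142.  70.]
lid_a 0.97 [262. 130.] [474. 106.  70.]
lid_a 0.95 [103. 189.] [456. -91.  70.]
lid_a 0.94 [203. 192.] [509.  14.  70.]
lid_a 0.75 [145. 261.] [558. -97.  70.]
lid_a 0.74 [386.  33.] [440. 259.  70.]
lid_a 0.7 [272. 230.] [587.  67.  70.]
lid_a 0.36 [ 48. 326.] [ 588. -271.   70.]
caddy 0.88 [261. 166.] [518.  86.  20.]
caddy 0.6 [320. 189.] [581. 146.  20.]
green_cup 0.85 [262. 185.] [536.  78.  47.]
0.88 [235. 196.] [509.  -5.  70.]
0.86 [203. 181.] [465.  90.  70.]
0.81 [230. 165.] [559. 132.  70.]
0.79 [237. 254.] [ 429. -180.   70.]
0.67 [286. 236.] [ 541. -182.   70.]
0.56 [260. 175.] [605.  47.  70.]
0.54 [171. 166.] [414. 197.  70.]
```

View pics/w1.png

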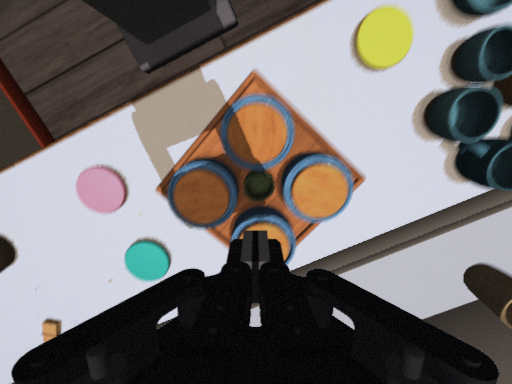

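The wrist view shows the lids at about (258,131), (202,192), (318,187) and (263,238), the last partly behind the fingers. The cameras disagree by about 12 mm, so I'll fit the rays jointly.

Run:
```python
from h import *
s=sense()
px={"scene":[(198,206),(230,200),(194,186),(227,180)],"side":[(203,181),(235,196),(230,165),(260,175)],"wrist":[(262,130),(203,192),(322,188)]}
C={n:capture(n) for n in px}
for n in px: print(n,np.round(ray(C[n],(256,192),s)[0]), C[n]["fov_y"])
def tri(rs):
    A=np.zeros((3,3));b=np.zeros(3)
    for o,d in rs:
        d=d/np.linalg.norm(d);P=np.eye(3)-np.outer(d,d);A+=P;b+=P@o
    x=np.linalg.solve(A,b); return np.round(x),[round(float(np.linalg.norm(np.cross(x-o,d/np.linalg.norm(d)))),1) for o,d in rs]
for k in range(4):
    r={n:ray(C[n],px[n][k],s) for n in px if k<len(px[n])}
    print(k,tri([r["scene"],r["side"]]),tri(list(r.values())))
# tip in scene/side
sc=C["scene"]["pixels"];sd=C["side"]["pixels"]
cv2.imwrite("pics/z2.png",np.hstack([cv2.resize(sc[120:270,150:280],None,fx=3,fy=3),cv2.resize(sd[120:270,170:300],None,fx=3,fy=3)]))
f=lambda c,p:(lambda v:(lambda F:(v[0]/v[2]*F+c["cx"],v[1]/v[2]*F+c["cy"]))(192/np.tan(np.radians(c["fov_y"])/2)))(q(c["attitude"]).T@(np.array(p)-c["position"]))
print([np.round(f(C[n],(522.7,74.6,200)),1) for n in("scene","side")])
```

```text
scene [-547. -293. 1100.] 42.59206051825717
side [ 225. -628.  567.] 57.148302126829165
wrist [455. 107. 373.] 71.29833454255053
0 (array([466.,  98.,  64.]), [1.4, 1.4]) (array([472., 105.,  58.]), [5.2, 2.7, 3.7])
1 (array([515.,  10.,  57.]), [0.3, 0.3]) (array([513.,  10.,  57.]), [1.3, 2.4, 3.5])
2 (array([560., 138.,  60.]), [4.5, 4.5]) (array([565., 144.,  56.]), [6.4, 3.9, 3.0])
3 (array([598.,  39.,  70.]), [6.1, 6.1]) (array([598.,  39.,  70.]), [6.1, 6.1])
[array([206.7, 159.8]), array([224.1, 131.9])]
```

View pics/z2.png

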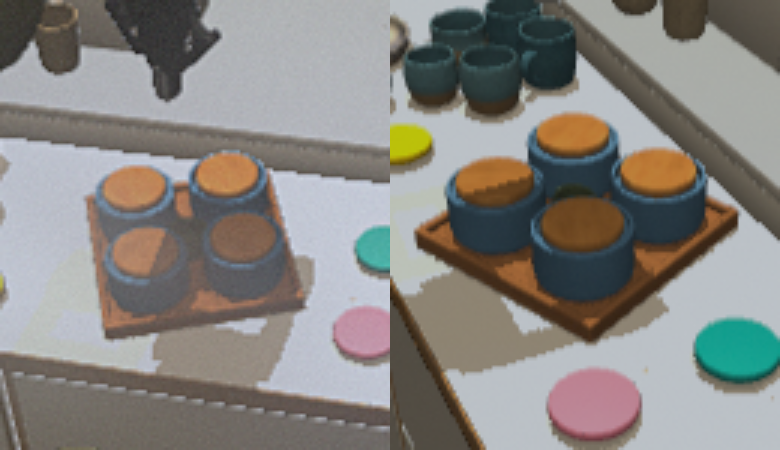

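The zoom gives cleaner lid-top centres. In scene they are (199,204), (231,199), (195,183) and (226,178); in side, (205,183), (235,195), (232,165) and (260,177). The fingertip looks higher than predicted, so I'll check that.

```bash
cat >> h.py <<'E'
def tri(rs):
    A=np.zeros((3,3));b=np.zeros(3)
    for o,d in rs:
        d=d/np.linalg.norm(d);P=np.eye(3)-np.outer(d,d);A+=P;b+=P@o
    x=np.linalg.solve(A,b); return np.round(x),[round(float(np.linalg.norm(np.cross(x-o,d/np.linalg.norm(d)))),1) for o,d in rs]
E
python3 - <<'E'
from h import *
s=sense()
px={"scene":[(199,204),(231,199),(195,182.7),(226,178)],"side":[(204.7,182.7),(235.3,194.7),(231.7,164.7),(259.7,177.3)],"wrist":[(258,131),(202,193),(318,188)]}
C={n:capture(n) for n in px}
for n in px: print(n,[np.round(at(C[n],p,70,s)[:2]) for p in px[n]])
for k in range(4): print(k,tri([ray(C[n],px[n][k],s) for n in("scene","side")]))
a=C["side"]["pixels"][60:210,140:330]; b=C["wrist"]["pixels"][80:270,160:350]
cv2.imwrite("pics/z3.png",np.hstack([cv2.resize(a,(507,400)),cv2.resize(b,(290,400))]))
E
```

```text
scene [array([467.,  94.]), array([507.,   4.]), array([559., 133.]), array([599.,  42.])]
side [array([466.,  81.]), array([511.,  -2.]), array([563., 129.]), array([600.,  38.])]
wrist [array([472., 104.]), array([508.,  14.]), array([560., 140.])]
0 (array([472.,  95.,  62.]), [2.4, 2.4])
1 (array([514.,   6.,  63.]), [0.7, 0.7])
2 (array([566., 136.,  64.]), [0.8, 0.8])
3 (array([603.,  43.,  66.]), [0.0, 0.0])
```

View pics/z3.png

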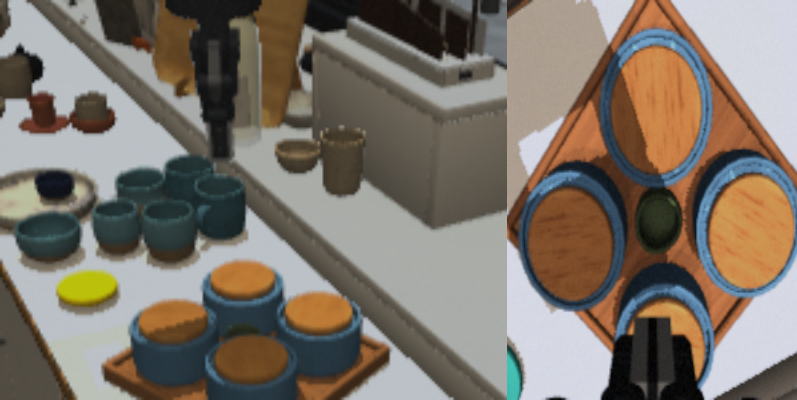

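The side view shows the tip at about (223,119) and the scene view at (206,152). Triangulating it gives the tool's offset in the cameras' own frame.

Run:
```python
from h import *
s=sense();C={n:capture(n) for n in("scene","side")}
print(s["eef_pos"],tri([ray(C["scene"],(206,151.7)),ray(C["side"],(223,119))]))
```

```text
[521.95931074  76.088667   217.14723837] (array([521.,  74., 232.]), [0.8, 0.8])
```

{"op": "drive_tool", "data": {"commands": "0.06 0.08 -0.23 0 0 0 0;0.06 0.08 -0.23 0 0 0 0;0.06 0.08 -0.23 0 0 0 0;0.06 0.08 -0.23 0 0 0 0;0.06 0.08 -0.23 0 0 0 0;0 0 0 0 0 0 0;0 0 0 0 0 0 0"}}

```text
time_s: 3.4
eef_pos: [551.7, 115.8, 101.7]
ee_rot: [-0.001, 0.216, 0.976, -0.0]
force: [-0.0, 0.4, -0.0]
grip_width: 0.0
grip_force: 0.0
```

Run:
```python
from h import *
s=sense();C={n:capture(n)["pixels"] for n in("scene","side")}
print(s["eef_pos"],s["force"])
cv2.imwrite("pics/z4.png",np.hstack([cv2.resize(C["scene"][130:240,160:270],(400,400),interpolation=2),cv2.resize(C["side"][110:220,180:290],(400,400),interpolation=2)]))
```

```text
[551.70052795 115.78737268 101.68926071] [-0.00307987  0.40276634 -0.00393126]
```

View pics/z4.png

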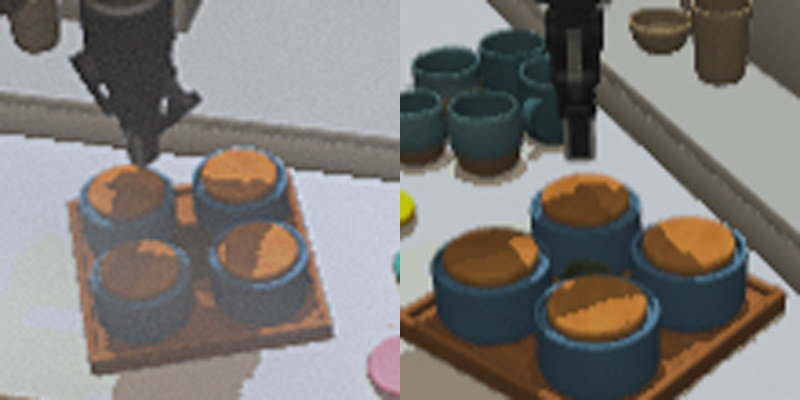

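The tip hangs about 45 mm above the far-left lid: side crop tip at (580,158), lid at (585,200). I'll lower quickly, then slowly.

{"op": "drive_tool", "data": {"commands": "0 0 -0.07 0 0 0 0;0 0 -0.07 0 0 0 0;0 0 -0.07 0 0 0 0;0 0 -0.07 0 0 0 0;0 0 -0.016 0 0 0 0;0 0 -0.016 0 0 0 0;0 0 -0.016 0 0 0 0"}}

```text
time_s: 4.08
eef_pos: [552.2, 115.7, 69.1]
ee_rot: [0.0, 0.217, 0.976, -0.0]
force: [0.5, -0.0, -0.2]
grip_width: 0.002
grip_force: 0.0
```

{"op": "drive_tool", "data": {"commands": "0 0 -0.015 0 0 0 0;0 0 -0.015 0 0 0 0;0 0 -0.015 0 0 0 0"}}

```text
time_s: 4.33
eef_pos: [552.2, 115.7, 64.7]
ee_rot: [0.0, 0.217, 0.976, 0.0]
force: [-1.0, -0.3, -0.3]
grip_width: 0.003
grip_force: 0.0
```

{"op": "drive_tool", "data": {"commands": "0 0 -0.015 0 0 0 0;0 0 -0.015 0 0 0 0"}}

```text
time_s: 4.5
eef_pos: [552.1, 115.7, 61.6]
ee_rot: [0.0, 0.217, 0.976, 0.0]
force: [-0.5, -0.6, 0.7]
grip_width: 0.0
grip_force: 0.0
```

{"op": "drive_tool", "data": {"commands": "0 0 -0.015 0 0 0 0;0 0 -0.015 0 0 0 0"}}

```text
time_s: 4.67
eef_pos: [552.1, 115.7, 58.6]
ee_rot: [0.0, 0.217, 0.976, 0.0]
force: [-0.0, 0.4, -0.9]
grip_width: -0.002
grip_force: 0.0
```

{"op": "drive_tool", "data": {"commands": "0 0 -0.015 0 0 0 0;0 0 0 0 0 0 0"}}

```text
time_s: 4.83
eef_pos: [552.0, 115.7, 56.9]
ee_rot: [-0.0, 0.217, 0.976, -0.0]
force: [0.3, 0.4, -0.0]
grip_width: -0.001
grip_force: 0.0
```

{"op": "drive_tool", "data": {"commands": "0 0 -0.015 0 0 0 0;0 0 0 0 0 0 0"}}

```text
time_s: 5.0
eef_pos: [552.1, 115.7, 55.5]
ee_rot: [-0.0, 0.217, 0.976, -0.0]
force: [0.1, -0.3, 0.5]
grip_width: -0.002
grip_force: 0.0
```

{"op": "drive_tool", "data": {"commands": "0 0 -0.01 0 0 0 0;0 0 0 0 0 0 0"}}

```text
time_s: 5.17
eef_pos: [552.2, 115.7, 55.2]
ee_rot: [0.0, 0.217, 0.976, 0.0]
force: [-1.4, -0.9, 5.5]
grip_width: 0.005
grip_force: 2.8
```

{"op": "drive_tool", "data": {"commands": "0 0 -0.01 0 0 0 0;0 0 0 0 0 0 0"}}

```text
time_s: 5.33
eef_pos: [552.4, 115.7, 55.2]
ee_rot: [0.001, 0.217, 0.976, 0.0]
force: [-5.4, -0.9, 12.8]
grip_width: -0.003
grip_force: 6.7
```

{"op": "drive_tool", "data": {"commands": "0 0 0.04 0 0 0 0;0 0 0.08 0 0 0 0;-0.08 -0.22 0 0 0 0 0;-0.08 -0.22 0 0 0 0 0;-0.08 -0.22 0 0 0 0 0;-0.07 -0.22 0 0 0 0 0;0 0 -0.03 0 0 0 0;0 0 -0.03 0 0 0 0;0 0 0 0 0 0 0"}}

```text
time_s: 6.08
eef_pos: [521.1, 28.1, 59.4]
ee_rot: [-0.0, 0.217, 0.976, 0.0]
force: [0.0, -0.2, 0.0]
grip_width: -0.004
grip_force: 0.0
```

{"op": "drive_tool", "data": {"commands": "0 0 -0.015 0 0 0 0;0 0 -0.015 0 0 0 0;0 0 -0.005 0 0 0 0;0 0 0 0 0 0 0"}}

```text
time_s: 6.42
eef_pos: [521.1, 28.1, 56.0]
ee_rot: [-0.0, 0.216, 0.976, -0.0]
force: [-0.1, -0.4, 0.4]
grip_width: -0.003
grip_force: 0.0
```

{"op": "drive_tool", "data": {"commands": "0 0 -0.01 0 0 0 0;0 0 0 0 0 0 0"}}

```text
time_s: 6.58
eef_pos: [521.2, 27.9, 55.3]
ee_rot: [0.0, 0.217, 0.976, 0.0]
force: [-0.2, -0.4, -0.3]
grip_width: 0.004
grip_force: 0.0
```

{"op": "drive_tool", "data": {"commands": "0 0 -0.01 0 0 0 0;0 0 0 0 0 0 0"}}

```text
time_s: 6.75
eef_pos: [521.3, 27.8, 55.2]
ee_rot: [0.0, 0.217, 0.976, 0.0]
force: [-3.7, 1.8, 12.2]
grip_width: 0.0
grip_force: 5.8
```

{"op": "drive_tool", "data": {"commands": "0 0 0.04 0 0 0 0;0 0 0.07 0 0 0 0;-0.16 0.11 0 0 0 0 0;-0.16 0.11 0 0 0 0 0;-0.15 0.115 0 0 0 0 0;-0.15 0.115 0 0 0 0 0;0 0 -0.03 0 0 0 0;0 0 -0.03 0 0 0 0;0 0 0 0 0 0 0"}}

```text
time_s: 7.5
eef_pos: [459.6, 72.4, 59.0]
ee_rot: [0.0, 0.217, 0.976, -0.0]
force: [0.2, 0.2, -0.5]
grip_width: -0.0
grip_force: 0.0
```

{"op": "drive_tool", "data": {"commands": "0 0 -0.015 0 0 0 0;0 0 -0.015 0 0 0 0;0 0 -0.005 0 0 0 0;0 0 0 0 0 0 0"}}

```text
time_s: 7.83
eef_pos: [459.2, 72.5, 55.5]
ee_rot: [-0.0, 0.217, 0.976, -0.0]
force: [0.0, 0.6, 0.0]
grip_width: -0.003
grip_force: 0.0
```

{"op": "drive_tool", "data": {"commands": "0 0 -0.01 0 0 0 0;0 0 0 0 0 0 0"}}

```text
time_s: 8.0
eef_pos: [459.4, 72.6, 55.2]
ee_rot: [0.0, 0.217, 0.976, -0.0]
force: [-1.4, -0.5, 5.4]
grip_width: -0.0
grip_force: 3.0
```

{"op": "drive_tool", "data": {"commands": "0 0 -0.005 0 0 0 0;0 0 0 0 0 0 0"}}

```text
time_s: 8.17
eef_pos: [459.4, 72.6, 55.1]
ee_rot: [0.0, 0.217, 0.976, -0.0]
force: [-3.7, -0.2, 12.8]
grip_width: -0.001
grip_force: 6.0
```

{"op": "drive_tool", "data": {"commands": "0 0 0.04 0 0 0 0;0 0 0.07 0 0 0 0;0.25 -0.01 0 0 0 0 0;0.25 -0.01 0 0 0 0 0;0.25 -0.01 0 0 0 0 0;0.25 -0.01 0 0 0 0 0;0.25 -0.01 0 0 0 0 0;0.27 -0.01 0 0 0 0 0;0 0 -0.03 0 0 0 0;0 0 -0.03 0 0 0 0;0 0 0 0 0 0 0"}}

```text
time_s: 9.08
eef_pos: [610.1, 66.8, 58.4]
ee_rot: [-0.001, 0.217, 0.976, -0.0]
force: [0.3, -0.2, -0.2]
grip_width: -0.003
grip_force: 0.0
```

{"op": "drive_tool", "data": {"commands": "0 0 -0.015 0 0 0 0;0 0 -0.015 0 0 0 0;0 0 -0.005 0 0 0 0;0 0 0 0 0 0 0"}}

```text
time_s: 9.42
eef_pos: [610.8, 66.8, 55.8]
ee_rot: [-0.0, 0.217, 0.976, -0.0]
force: [0.6, -0.7, -0.1]
grip_width: -0.001
grip_force: 0.0
```

{"op": "drive_tool", "data": {"commands": "0 0 -0.01 0 0 0 0;0 0 0 0 0 0 0"}}

```text
time_s: 9.58
eef_pos: [611.1, 66.8, 54.8]
ee_rot: [0.0, 0.217, 0.976, 0.0]
force: [0.6, 0.1, 1.0]
grip_width: -0.002
grip_force: 0.4
```

{"op": "drive_tool", "data": {"commands": "0 0 -0.005 0 0 0 0;0 0 0 0 0 0 0"}}

```text
time_s: 9.75
eef_pos: [611.3, 66.9, 54.5]
ee_rot: [0.0, 0.217, 0.976, 0.0]
force: [0.9, 0.5, 2.6]
grip_width: -0.001
grip_force: 1.2
```

It gives under a small force, so it tips. I'll press on to the stop.

{"op": "drive_tool", "data": {"commands": "0 0 -0.01 0 0 0 0;0 0 0 0 0 0 0"}}

```text
time_s: 9.92
eef_pos: [611.6, 67.0, 53.7]
ee_rot: [0.001, 0.217, 0.976, 0.0]
force: [1.2, 2.7, 4.8]
grip_width: 0.001
grip_force: 2.6
```

{"op": "drive_tool", "data": {"commands": "0 0 -0.01 0 0 0 0;0 0 0 0 0 0 0"}}

```text
time_s: 10.08
eef_pos: [611.9, 67.2, 53.3]
ee_rot: [0.001, 0.217, 0.976, 0.001]
force: [0.8, 3.0, 8.7]
grip_width: -0.004
grip_force: 4.2
```

{"op": "drive_tool", "data": {"commands": "0 0 -0.005 0 0 0 0;0 0 0 0 0 0 0"}}

```text
time_s: 10.25
eef_pos: [612.0, 67.2, 53.1]
ee_rot: [0.001, 0.217, 0.976, 0.001]
force: [-0.1, 5.1, 10.9]
grip_width: -0.002
grip_force: 5.6
```

{"op": "drive_tool", "data": {"commands": "0 0 -0.005 0 0 0 0;0 0 0 0 0 0 0;0 0 0 0 0 0 0"}}

```text
time_s: 10.5
eef_pos: [612.1, 67.2, 53.1]
ee_rot: [0.002, 0.217, 0.976, 0.001]
force: [-0.3, 3.5, 13.8]
grip_width: -0.001
grip_force: 7.0
```

{"op": "drive_tool", "data": {"commands": "0 0 0.02 0 0 0 0;0 0 0.04 0 0 0 0;0 0 0.06 0 0 0 0;-0.06 -0.12 0 0 0 0 0;-0.05 -0.12 0 0 0 0 0;0 0 0 0 0 0 0"}}

```text
time_s: 11.0
eef_pos: [599.3, 40.7, 63.1]
ee_rot: [-0.001, 0.218, 0.976, -0.0]
force: [0.6, 0.7, 0.6]
grip_width: -0.0
grip_force: 0.0
```

Run:
```python
from h import *
s=sense();C={n:capture(n)["pixels"] for n in("scene","side")}
print(s["eef_pos"],s["force"])
cv2.imwrite("pics/z5.png",np.hstack([cv2.resize(C["scene"][130:240,160:270],(400,400),interpolation=2),cv2.resize(C["side"][110:220,180:290],(400,400),interpolation=2)]))
```

```text
[599.2993414   40.71646332  63.06281771] [0.60480099 0.67541468 0.61887108]
```

View pics/z5.png

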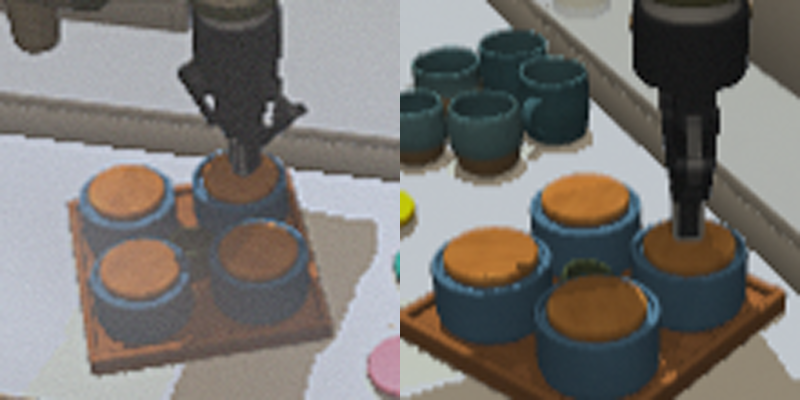

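The tip is over the lid's middle: side crop tip at (690,238), lid centre at (689,248). Pressing now.

{"op": "drive_tool", "data": {"commands": "0 0 -0.03 0 0 0 0;0 0 -0.03 0 0 0 0;0 0 -0.015 0 0 0 0;0 0 -0.01 0 0 0 0;0 0 -0.005 0 0 0 0;0 0 0 0 0 0 0"}}

```text
time_s: 11.6
eef_pos: [600.3, 42.9, 55.1]
ee_rot: [0.0, 0.216, 0.976, -0.0]
force: [-3.7, -0.8, 8.7]
grip_width: 0.001
grip_force: 4.6
```

{"op": "drive_tool", "data": {"commands": "0 0 -0.01 0 0 0 0;0 0 0 0 0 0 0"}}

```text
time_s: 11.77
eef_pos: [600.3, 42.8, 54.3]
ee_rot: [0.0, 0.216, 0.976, -0.0]
force: [-4.5, -1.3, 10.5]
grip_width: 0.005
grip_force: 5.3
```

{"op": "drive_tool", "data": {"commands": "0 0 -0.01 0 0 0 0;0 0 0 0 0 0 0"}}

```text
time_s: 11.93
eef_pos: [600.3, 42.8, 53.3]
ee_rot: [0.0, 0.216, 0.976, -0.0]
force: [-4.2, -1.7, 11.8]
grip_width: 0.002
grip_force: 5.6
```

{"op": "drive_tool", "data": {"commands": "0 0 -0.01 0 0 0 0;0 0 0 0 0 0 0;0 0 -0.01 0 0 0 0;0 0 0 0 0 0 0"}}

```text
time_s: 12.27
eef_pos: [600.4, 42.9, 51.3]
ee_rot: [0.0, 0.216, 0.976, -0.0]
force: [-3.2, -0.1, 11.6]
grip_width: -0.002
grip_force: 5.6
```

{"op": "drive_tool", "data": {"commands": "0 0 -0.01 0 0 0 0;0 0 0 0 0 0 0"}}

```text
time_s: 12.43
eef_pos: [600.4, 43.0, 50.4]
ee_rot: [0.0, 0.216, 0.976, -0.0]
force: [-4.3, 0.5, 10.9]
grip_width: -0.0
grip_force: 5.7
```

{"op": "drive_tool", "data": {"commands": "0 0 -0.01 0 0 0 0;0 0 0 0 0 0 0"}}

```text
time_s: 12.6
eef_pos: [600.5, 43.0, 50.2]
ee_rot: [0.001, 0.216, 0.976, 0.0]
force: [-7.9, 0.6, 17.5]
grip_width: 0.0
grip_force: 9.0
```

It bottomed out 5 mm down (TCP from 55.2 to 50.2), with 17 N held. I'll hold briefly and check.

{"op": "drive_tool", "data": {"commands": "0 0 -0.004 0 0 0 0;0 0 0 0 0 0 0;0 0 0 0 0 0 0;0 0 0 0 0 0 0"}}

```text
time_s: 12.93
eef_pos: [600.6, 43.0, 50.2]
ee_rot: [0.001, 0.216, 0.976, -0.0]
force: [-8.3, 1.4, 20.6]
grip_width: -0.005
grip_force: 10.3
```

Run:
```python
from h import *
s=sense();C={n:capture(n)["pixels"] for n in("scene","side")}
print(s["eef_pos"],s["force"])
cv2.imwrite("pics/z6.png",np.hstack([cv2.resize(C["scene"][130:240,160:270],(400,400),interpolation=2),cv2.resize(C["side"][110:220,180:290],(400,400),interpolation=2)]))
```

```text
[600.58243743  43.04729149  50.1572012 ] [-8.25520506  1.43764349 20.55938435]
```

View pics/z6.png

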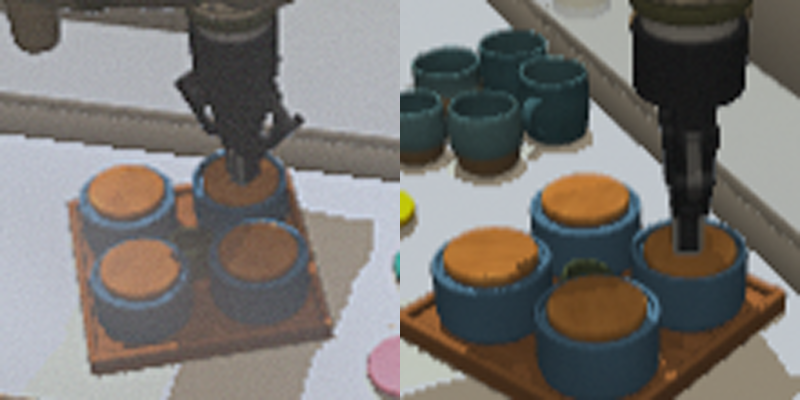

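The right-hand lid (side crop about (690,248)) now sits level and lower, near its crock's rim, under the finger. The other three are unchanged.

```bash
python3 -c "
from rig import finish_job
print(finish_job())"
```

```text
the job is handed in; nothing more can be done
None
```

I found the rocking lid (the far-right one seen from the robot) and pressed it 5 mm down until it stopped; it looked level. I handed the job in with about 20 N still held on it; no verdict came back.

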